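# Stop, reset and unload the insect-imaging stage

## Robot

A 7-joint arm with a two-finger parallel gripper is mounted at the origin on the work surface. World frame = base frame: x ahead of the robot, y to its left, z up, the work surface at z = 0. Lengths are in m, angles in degrees, forces in N, time in s.
With the tool pointing down it reaches from about 0.425 to 0.875 m from the base axis. Payload 4.7 kg.
Tool frame: the origin (TCP) lies at the very end of the fingers, on their centre line; the grasp point (between the pads) lies 19 mm behind it; z points along the fingers, y is the direction in which the jaws open and shut (so a half turn about z gives the same grasp; the last joint's range is limited). The gripper opens to 87 mm and grips with 3 to 60 N. Pads are 19 mm wide; open, the fingers measure 117 mm over their backs; the gripper's body (75 mm by 190 mm) begins 51 mm behind the grasp point.
Start: joints at [77.985, 18.392, -4.016, 83.108, 1.295, 78.541, -3.26], TCP at [0.144, -0.634, 0.223] pointing down, gripper open.
Joint ranges: [-163.93, 163.93], [-17.29, 119.83], [-79.2, 71.16], [3.27, 140.29], [-89.18, 269.18], [5.43, 117.66], [-154.24, 154.24]. Speed limits (degrees/s): [147.25, 147.25, 180, 180, 180, 180, 180].

## Interface

Orientations are given as [roll, pitch, yaw] about the fixed x, y, z axes, in that order (R = Rz(yaw) Ry(pitch) Rx(roll)).
In Python, from cell import monitor, read_camera, camera_info, env, look_for gives the robot as it stands.
- The arm moves only by the tool servo_tool, never from a script. Its argument "commands" is one flat list of numbers, 6 for each row, row after row: the shift along the tool's x, y, z in mm, then the turn, a rotation vector about the tool's x, y, z in degrees. A call has 1 to 10 rows; each row shifts and turns the commanded pose from where the row before left it, along the tool's axes as they then stand; what a row does not reach is not made up. A row lasts 1/10 s, in which the tool goes at most 50 mm and 8.59 degrees, less where a joint would pass 70% of its speed; a pose out of reach is approached as far as the arm can. A call is refused whole if a number of a shift passes 50 or a number of a turn 8.59, either way. A call with a gripper value outside its range is refused whole. "jaw" is the finger opening in mm, from 0 to 87, set as the call begins (left out, the last holds). The fingers move at their own pace and stop on an object; "newtons" is the grip in N (left out, the last holds). Time passes only in rows, so rows that do not move let the fingers close. It gives the time, the measured TCP pose, the force and the opening at its end, in the units of the state.
- monitor.get_obs(): the state, without advancing time (a new reading comes with each control period).
- read_camera(name): name is "side" or "top" or "wrist"; returns (picture, depth): 420x560x3 uint8, red, green, blue; 420x560 float32, m along the optical axis (not along the pixel's ray), 0 where there is no reading.
- camera_info(name): a dict with "camera_matrix" (3x3 intrinsics, pixels), "R" (3x3) and "t" (3): a world point X has camera coordinates R X + t; the wrist camera has in their place "T_tool_cam" (4x4, takes a point from camera to tool coordinates, whose origin is the TCP and whose axes are the flange's). Camera axes: x right, y down, z forward; pixel columns grow to the right and rows downward; lengths in m; the calibration is good to about 2 mm. A picture is of the moment at which its call begins: read the wrist's pose just before it. camera_info takes no time and is no camera call.
- env.sign_off(): hands the job in, once; it reports no verdict.
Trained networks look in the newest picture that a camera, given by its name, has taken for a name from the list of things; names that differ only in an ending like _2 or _b are one class to them, and where a whole thing is asked for, a point or a joint stands for the part that bears it (a point fixed in the world has none). Each returns a list of dicts, best first, with "conf" (0 to 1); they miss things now and then, are a little off and sometimes report something else, mostly with a low value. They report only what shows in the picture. A call takes as long as a camera call. They do not tell look-alikes from the thing itself.
- look_for(camera, label): "box" ([left, top, width, height] in pixels, round what is visible of it).
The state is a dict: "time_s": time; "qpos": joint angles; "joint_velocities": joint speeds; "effort": joint torques, N m; "tool_pos": TCP position; "tool_rot": TCP orientation; "force": force on the tool from outside, world axes, zero at the start; "wrist_torque": the same for the moment, N m; "grip_width": finger opening in m.
Only numpy, scipy, OpenCV 4.12 (cv2) and the standard library are available. Lean on these libraries where they do the work, as an engineer would, in place of code of your own. Each camera call takes 0.05 s, during which the arm holds its last target.

## Task

Push the red stop mushroom on the yellow box fully down, then twist its head clockwise to its end stop to reset it, which swings the blue clip off the specimen tray on the round imaging stage. Then grip the tray by its two long sides, lift it off the stage, level all the way so that the mounted beetle inside stays upright, and finish while holding it still and level over the stage, at least 10 cm clear of it, so that a colleague can wipe the stage: do not put it down or let go. Leave the mouse, the pin jar and the white foam block where they are.

Things in the scene. Friction and masses are not known exactly. Their poses are not given: they have to be found in the camera images.
- stop_top (a point): Red mushroom stop head, round, 40 mm diameter, 21 mm tall, with a white line on top; on a fixed yellow box 85 x 85 x 50 mm tall. This point is the centre of the head's domed top (90 mm above the desk when up; the head's underside is 69 mm above the desk, 19 mm above the box, with a 32 mm black collar, 6 mm tall, on the box below it). z up. The box's place varies.
- stop_press (a joint): How far the stop head is pushed down, m: 0 up, 0.006 fully down. A spring pushes it back up when let go (about 5 N holds it fully down); it does not latch.
- stop_turn (a joint): Twist of the stop head about its vertical axis, rad: 0 at the start, grows clockwise seen from above, end stop at 1.0. Light friction, stays where it is left. The stage's blue clip follows it by a drive, turning 1.6 times as far.
- stage_top (a point): Round grey imaging stage with a blue band, fixed, 210 mm diameter (224 mm at the foot), with a raised white disc 160 mm in diameter on which the tray lies. This point is the centre of the white disc's top, 55 mm above the desk. Its +x axis points to the clip's post (18 mm diameter, 88 mm from the centre); z up. Place and yaw vary; it may be left or right of the stop box.
- clip_tip (a point): On the free end (3 mm short of it, mid-thickness) of the blue hold-down clip, a level arm 12 mm wide, 5 mm thick and 65 mm long from its pivot on the post, to the tip. At the start it lies over the tray, its underside 4 mm above the tray's rim; with the stop reset it has swung about 90 degrees aside (clockwise from above), clear of the tray.
- tray_mid (a point): Loose brown card specimen tray, open-topped, 100 mm long (its x) by 50 mm wide (its y) by 34 mm tall, walls and floor 3 mm, about 120 g with a dark band at its foot. This point is the centre of the tray, half-way up (17 mm above its underside). z up.
- specimen_mid (a point): Green beetle pinned on a loose cork disc, 26 mm diameter, 10 mm thick, 29 mm tall with its pin, about 20 g; stands loose on the tray's floor. This point is the centre of the cork disc. z up.
- mouse_mid (a point): Black computer mouse, 95 x 56 mm, 30 mm tall, loose on the desk: bystander. Point half-way up.
- pin_jar_mid (a point): Small pin jar with blue cap, 44 mm diameter, 55 mm tall, loose on the desk: bystander. Point half-way up.
- foam_block_mid (a point): White foam block, 100 x 70 x 18 mm, loose on the desk: bystander. Point half-way up.
There are look-alikes about, which are no part of the job. Of the things that look like the part that bears stop_top, the smaller one is meant.

How it is judged (in metres and radians):
On the way, in this order (a step that is already met when the one before it is completed fails the run):
1. the stop head is pushed fully down (at least 5 of its 6 mm) (value of joint stop_press above 0.005 m), for 0.05 s.
2. the stop head is twisted clockwise to reset (at least 0.85 of 1.0 rad), the tray still on the stage (value of joint stop_turn above 0.85 rad and z of tray_mid in the frame of stage_top below 0.025 m), for 0.1 s.
At the end, for the whole second after the job is handed in: The fingers alone hold the tray within 100 mm (horizontally) of the stage centre, its underside about 100 mm or more above the stage, level within 8 degrees, still (30 mm/s, 0.2 rad/s), the beetle in it upright within 14 degrees; stop head still turned over 0.8 rad (z of tray_mid in the frame of stage_top above 0.115 m and horizontal distance between tray_mid and stage_top below 0.1 m and angle between tray_mid's own z axis and vertical below 0.14 rad and linear speed of tray below 0.03 m/s and angular speed of tray below 0.2 rad/s and contact force between tray and the fingers above 1 N and contact force between tray and stage below 0.05 N and value of joint stop_turn above 0.8 rad and angle between specimen_mid's own z axis and vertical below 0.25 rad and distance between specimen_mid and tray_mid below 0.06 m); the arm keeps its last pose, push and grip.
It fails at once if the tray is tilted by more than 17 degrees (angle between tray_mid's own z axis and vertical above 0.3 rad).
It fails at once if the mounted beetle tips over (angle between specimen_mid's own z axis and vertical above 0.5 rad).
It fails at once if a bystander is moved by more than 30 mm (distance of any of mouse_mid, pin_jar_mid, foam_block_mid from where it was at the start of the episode above 0.03 m).
It also fails if it takes over 58 s, if anything falls off the work surface, if the arm or the gripper's body presses on something with over 40 N, if the wrist force passes 120 N, or if a joint passes its speed limit or range.

## Working session

There is one attempt and no reset: what is moved stays moved. The work goes in short steps, Python scripts to look and compute and a tool call to move; the robot and the scene stay as the last step left them, time stands still between calls to the robot, and variables do not carry over. Pictures are saved under pics/ and viewed, and the job is handed in when it is done.

Besides the shell and the picture viewer there is one more tool, called after "Call:" as name(argument=value, ...) on one line, values as JSON. servo_tool: Moves the arm, as the interface text tells. Its arguments: {"type":"object","properties":{"commands":{"type":"array","items":{"type":"number"}},"jaw":{"type":"number"},"newtons":{"type":"number"}},"required":["commands"]}

```bash
mkdir -p pics
cat > h.py <<'E'
import numpy as np, cv2
from cell import monitor, read_camera, camera_info, env, look_for
from scipy.spatial.transform import Rotation as Ro
def save(n,p): cv2.imwrite('pics/'+n+'.png',cv2.cvtColor(p,cv2.COLOR_RGB2BGR))
def pts(name,depth,obs=None):
    ci=camera_info(name);K=np.array(ci['camera_matrix'])
    v,u=np.mgrid[:420,:560]
    P=np.stack([(u-K[0,2])/K[0,0]*depth,(v-K[1,2])/K[1,1]*depth,depth],-1)
    if name=='wrist':
        T=np.array(ci['T_tool_cam']);P=P@T[:3,:3].T+T[:3,3]
        R=Ro.from_euler('xyz',obs['tool_rot'],degrees=True).as_matrix()
        return P@R.T+np.array(obs['tool_pos'])
    R=np.array(ci['R']);t=np.array(ci['t']);return (P-t)@R
E
python3 - <<'E'
from h import *
o=monitor.get_obs();print(o)
for c in ['side','top']:
    p,d=read_camera(c);save(c+'0',p);np.savez('pics/'+c+'0.npz',p=p,P=pts(c,d))
    for l in ['stop_top','stage_top','clip_tip','tray_mid','specimen_mid','mouse_mid','pin_jar_mid','foam_block_mid']:
        for r in look_for(c,l):
            if r['conf']>.3:
                b=r['box'];u=int(b[0]+b[2]/2);v=int(b[1]+b[3]/2);print(c,l,round(r['conf'],2),np.round(b),pts(c,d)[min(v,419),min(u,559)].round(3))
E
```

```text
{'time_s': 0.0, 'qpos': array([77.98424091, 18.44012809, -4.01509651, 83.17694894,  1.29693537,
       78.53914532, -3.2599522 ]), 'joint_velocities': array([ 0.00381073,  0.08929654,  0.04849708, -0.10395287,  0.01761296,
       -0.09162731, -0.0271365 ]), 'effort': array([ 2.37352006e-04, -4.91281700e+01, -4.03750604e-01, -3.12528634e+01,
       -6.39661867e-02,  4.37075493e-02,  1.71121778e-04]), 'tool_pos': array([ 0.14407722, -0.63325609,  0.22143141]), 'tool_rot': array([-1.79889128e+02,  7.79237775e-03,  1.28255831e+01]), 'force': array([ 1.03699787,  0.37578994, -1.16396494]), 'wrist_torque': array([-0.01561181, -0.01453655,  0.03461014]), 'grip_width': 0.08685987882947047}
side stop_top 0.94 [174. 187.  25.  24.] [0.329 0.136 0.122]
side stop_top 0.58 [261. 200.  18.  12.] [0.515 0.158 0.087]
side stage_top 0.85 [231. 267. 126. 104.] [ 0.535 -0.18   0.056]
side clip_tip 0.69 [310. 282.  43.  13.] [ 0.601 -0.154  0.099]
side tray_mid 0.84 [266. 274.  59.  40.] [ 0.54  -0.151  0.088]
side specimen_mid 0.39 [292. 285.  12.   9.] [ 0.547 -0.13   0.079]
side mouse_mid 0.68 [181. 
[... 177 characters left out ...]
stop_top 0.91 [239. 211.  21.  21.] [0.522 0.173 0.091]
top stop_top 0.62 [235. 322.  41.  36.] [0.328 0.157 0.13 ]
top stage_top 0.88 [351. 154. 121. 117.] [ 0.54  -0.122  0.062]
top clip_tip 0.79 [424. 153.  17.  40.] [ 0.606 -0.154  0.096]
top tray_mid 0.62 [390. 174.  53.  70.] [ 0.544 -0.127  0.078]
top specimen_mid 0.57 [410. 200.  12.  12.] [ 0.547 -0.125  0.081]
top mouse_mid 0.77 [329. 278.  38.  55.] [ 0.373 -0.003  0.03 ]
top pin_jar_mid 0.58 [318. 105.  26.  31.] [0.726 0.018 0.053]
top pin_jar_mid 0.32 [349. 153. 123. 115.] [ 0.543 -0.12   0.067]
top foam_block_mid 0.84 [135. 119.  46.  53.] [0.694 0.369 0.016]
top foam_block_mid 0.65 [407. 202.  16.  12.] [ 0.544 -0.123  0.08 ]
```

Run:
```python
from h import *
for c in ['top','side']:
    p=np.load(f'pics/{c}0.npz')['p']; save(c+'0b',cv2.resize(p,(784,588),interpolation=cv2.INTER_CUBIC))
f=np.load('pics/top0.npz');p,P=f['p'],f['P']
save('top0z',cv2.resize(p[140:290,210:480],(800,444),interpolation=cv2.INTER_CUBIC))
hsv=cv2.cvtColor(p,cv2.COLOR_RGB2HSV);H,S,V=hsv[...,0],hsv[...,1],hsv[...,2]
Z=P[...,2]
def circ(m,n):
    q=P[m];print(n,len(q),'med',np.median(q,0).round(4),'mid',((q.max(0)+q.min(0))/2).round(4),'ext',(q.max(0)-q.min(0)).round(3))
    (c,r)=cv2.minEnclosingCircle(q[:,:2].astype(np.float32));print('  circle',c,r)
X,Y=P[...,0],P[...,1]
def near(x,y,r): return np.hypot(X-x,Y-y)<r
circ(near(.522,.173,.04)&(Z>.072)&(Z<.095),'stop')
circ(near(.522,.173,.08)&(Z>.04)&(Z<.055),'box')
circ(near(.54,-.122,.15)&(Z>.045)&(Z<.062),'stage')
m=near(.54,-.122,.1)&(Z>.083)&(Z<.094)
q=P[m][:,:2].astype(np.float32);print('tray',cv2.minAreaRect(q),len(q))
m=near(.54,-.122,.15)&(Z>.0955)&(Z<.115);q=P[m];print('clip',cv2.minAreaRect(q[:,:2].astype(np.float32)),len(q))
b=near(.54,-.122,.15)&(H>95)&(H<130)&(S>100)&(Z>.08);q=P[b];print('blue',len(q),cv2.minAreaRect(q[:,:2].astype(np.float32)),np.median(q,0),np.percentile(q[:,2],[5,50,95]))
```

```text
stop 388 med [0.5177 0.1721 0.0873] mid [0.5189 0.1725 0.0821] ext [0.039 0.038 0.02 ]
  circle (0.5191642045974731, 0.1729515641927719) 0.019820187240839005
box 1630 med [0.5139 0.1695 0.0492] mid [0.5195 0.1736 0.0469] ext [0.106 0.106 0.013]
  circle (0.5195134282112122, 0.17347700893878937) 0.05808112397789955
stage 8393 med [ 0.5379 -0.1228  0.0527] mid [ 0.5459 -0.1303  0.0535] ext [0.208 0.209 0.017]
  circle (0.5465167164802551, -0.13033494353294373) 0.1050296276807785
tray ((0.5622265338897705, -0.13598743081092834), (0.05098172649741173, 0.1390138864517212), 64.98184204101562) 385
clip ((0.6011422276496887, -0.1537122130393982), (0.018559856340289116, 0.07337538152933121), 71.9982681274414) 268
blue 298 ((0.601346492767334, -0.15285974740982056), (0.017342813313007355, 0.0732070803642273), 72.27754211425781) [ 0.60677222 -0.15288917  0.09730101] [0.09447422 0.09730101 0.10012739]
```

View pics/top0b.png

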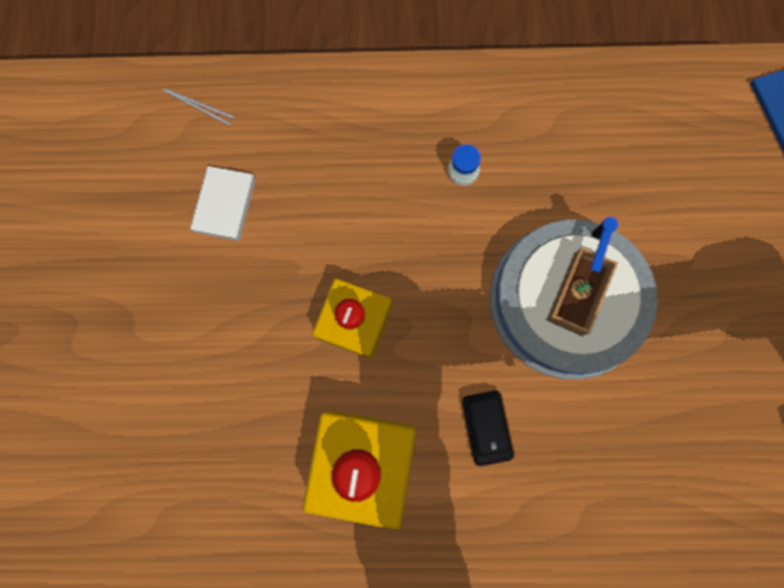

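View pics/side0b.png

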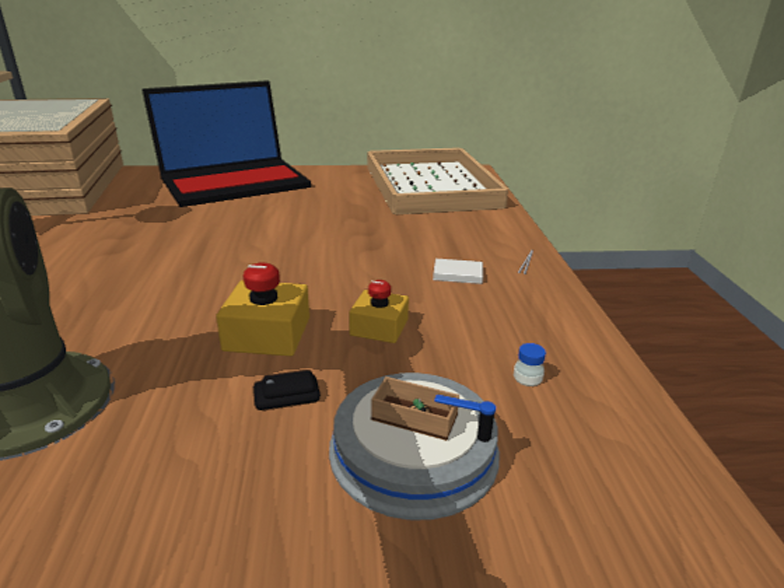

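View pics/top0z.png

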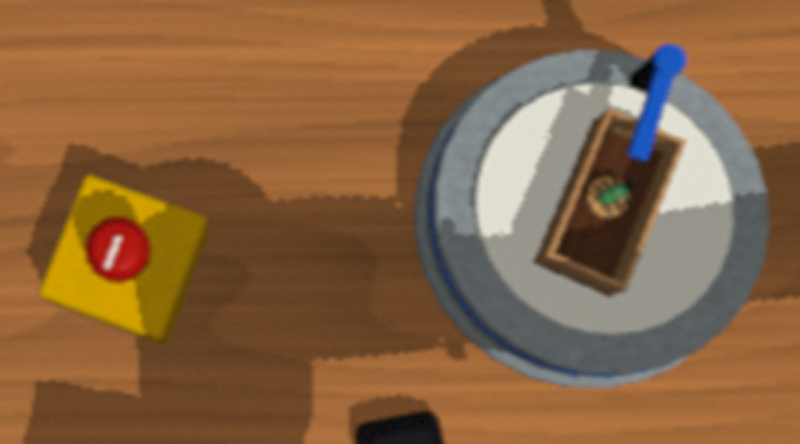

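```bash
cat > plan.py <<'E'
from h import *
import sys
def plan(wps):
    """wps: list of (pos(mm), yaw, n) ; prints rows rounded, simulates from measured pose (level assumed target)"""
    o=monitor.get_obs();p=np.array(o['tool_pos'])*1000;R=Ro.from_euler('xyz',o['tool_rot'],degrees=True)
    rows=[]
    for q,yaw,n in wps:
        q=np.array(q,float);p0=p.copy();R1=Ro.from_euler('xyz',[180,0,yaw],degrees=True)
        rel=(R.inv()*R1).as_rotvec();R0=R
        for i in range(1,n+1):
            s=i/n
            pt=p0+(q-p0)*s;Rt=R0*Ro.from_rotvec(rel*s)
            d=R.inv().apply(pt-p).round(0 if np.linalg.norm(pt-p)>5 else 1); r=(R.inv()*Rt).as_rotvec(degrees=True).round(1)
            r[np.abs(r)<.15]=0
            rows.append(np.r_[d,r]); p=p+R.apply(d);R=R*Ro.from_rotvec(r,degrees=True)
    for k in range(0,len(rows),10): print('['+', '.join(','.join('%g'%(x+0) for x in r) for r in rows[k:k+10])+']')
    print('end',p.round(1),R.as_euler('xyz',degrees=True).round(1), 'max',np.abs(rows).max(0))
E
python3 - <<'E'
from plan import *
plan([((450,-380,230),45,10),((510,-50,230),80,10),((519,173,160),108,10)])
E
```

```text
[35,-18,-1,0,0,-3.2, 37,-16,0,0,0,-3.2, 37,-14,-1,0,0,-3.3, 38,-12,-1,0,0,-3.2, 39,-9,-1,0,0,-3.2, 39,-8,0,0,0,-3.2, 39,-5,-1,0,0,-3.2, 40,-3,-1,0,0,-3.2, 39,-1,-1,0,0,-3.3, 40,2,0,0,0,-3.2]
[28,-19,0,0,0,-3.5, 28,-18,0,0,0,-3.5, 30,-15,0,0,0,-3.5, 31,-14,0,0,0,-3.5, 31,-12,0,0,0,-3.5, 32,-10,0,0,0,-3.5, 33,-8,0,0,0,-3.5, 33,-6,0,0,0,-3.5, 33,-3,0,0,0,-3.5, 33,-2,0,0,0,-3.5]
[22,-3,7,0,0,-2.8, 22,-2,7,0,0,-2.8, 23,-1,7,0,0,-2.8, 22,1,7,0,0,-2.8, 22,1,7,0,0,-2.8, 23,2,7,0,0,-2.8, 22,4,7,0,0,-2.8, 22,4,7,0,0,-2.8, 21,6,7,0,0,-2.8, 22,7,7,0,0,-2.8]
end [519.1 173.4 159.5] [-180.    0.  108.] max [40.  19.   7.   0.   0.   3.5]
```

Call:
servo_tool(commands=[35, -18, -1, 0, 0, -3.2, 37, -16, 0, 0, 0, -3.2, 37, -14, -1, 0, 0, -3.3, 38, -12, -1, 0, 0, -3.2, 39, -9, -1, 0, 0, -3.2, 39, -8, 0, 0, 0, -3.2, 39, -5, -1, 0, 0, -3.2, 40, -3, -1, 0, 0, -3.2, 39, -1, -1, 0, 0, -3.3, 40, 2, 0, 0, 0, -3.2])

```text
time_s: 1.9
tool_pos: [0.4512, -0.3792, 0.23]
tool_rot: [179.9, 0.0, 45.1]
force: [0.5, -0.4, -0.5]
grip_width: 0.0868
```

Call:
servo_tool(commands=[28, -19, 0, 0, 0, -3.5, 28, -18, 0, 0, 0, -3.5, 30, -15, 0, 0, 0, -3.5, 31, -14, 0, 0, 0, -3.5, 31, -12, 0, 0, 0, -3.5, 32, -10, 0, 0, 0, -3.5, 33, -8, 0, 0, 0, -3.5, 33, -6, 0, 0, 0, -3.5, 33, -3, 0, 0, 0, -3.5, 33, -2, 0, 0, 0, -3.5])

```text
time_s: 2.9
tool_pos: [0.5104, -0.0478, 0.2297]
tool_rot: [180.0, 0.0, 80.3]
force: [0.4, -0.0, -0.6]
grip_width: 0.087
```

Call:
servo_tool(commands=[22, -3, 7, 0, 0, -2.8, 22, -2, 7, 0, 0, -2.8, 23, -1, 7, 0, 0, -2.8, 22, 1, 7, 0, 0, -2.8, 22, 1, 7, 0, 0, -2.8, 23, 2, 7, 0, 0, -2.8, 22, 4, 7, 0, 0, -2.8, 22, 4, 7, 0, 0, -2.8, 21, 6, 7, 0, 0, -2.8, 22, 7, 7, 0, 0, -2.8])

```text
time_s: 3.9
tool_pos: [0.519, 0.1747, 0.1587]
tool_rot: [-180.0, -0.0, 108.2]
force: [0.7, -1.1, 0.4]
grip_width: 0.0868
```

Call:
servo_tool(commands=[0, 0, 0, 0, 0, 0, 0, 0, 0, 0, 0, 0, 0, 0, 0, 0, 0, 0])

```text
time_s: 4.2
tool_pos: [0.5194, 0.1724, 0.1594]
tool_rot: [-180.0, 0.0, 108.0]
force: [0.2, -0.9, -0.0]
grip_width: 0.087
```

Run:
```python
from plan import *
o=monitor.get_obs();p,d=read_camera('wrist');save('w1',p);P=pts('wrist',d,o)
print(o['time_s'],o['tool_pos'],o['tool_rot'],o['force'])
H=cv2.cvtColor(p,cv2.COLOR_RGB2HSV)
X,Y,Z=P[...,0],P[...,1],P[...,2]
m=(np.hypot(X-.519,Y-.173)<.05)&(Z>.072)&(Z<.1)&(H[...,1]>120)
q=P[m];print(len(q),np.median(q,0),cv2.minEnclosingCircle(q[:,:2].astype(np.float32)),q.max(0))
print(look_for('wrist','stop_top'))
plan([((519,173,68),108,10)])
```

```text
4.2 [0.51941031 0.17243221 0.15939106] [-1.79982070e+02  3.80132798e-02  1.07950706e+02] [ 0.18261634 -0.88026474 -0.01207761]
1735 [0.52029896 0.17844407 0.08801238] ((0.5213552713394165, 0.17415766417980194), 0.020075669512152672) [0.540899   0.19405305 0.09151326]
[{'box': [255.8, 191.7, 49.3, 50.7], 'conf': 0.79}, {'box': [0.4, 124.3, 57.2, 90.1], 'conf': 0.62}]
[0,0,9,0,0,0, 0,0,9,0,0,0, 0,0,9,0,0,0, 0,0,10,0,0,0, 1,0,9,0,0,0, 0,0,9,0,0,0, 0,0,9,0,0,0, 0,0,9,0,0,0, 0,0,9,0,0,0, 0,0,10,0,0,0]
end [519.3 173.1  67.6] [180.    0.  107.9] max [ 1.  0. 10.  0.  0.  0.]
```

View pics/w1.png

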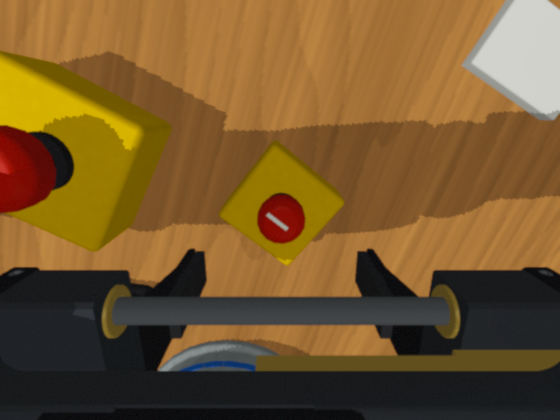

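Call:
servo_tool(commands=[0, 0, 12, 0, 0, 0, 0, 0, 12, 0, 0, 0, 0, 1, 12, 0, 0, 0, 0, 0, 12, 0, 0, 0, 1, 0, 12, 0, 0, 0, 0, 0, 12, 0, 0, 0, 0, 0, 10, 0, 0, 0, 0, 0, 8, 0, 0, 0, 0, 0, 1, 0, 0, 0, 0, 0, 0, 0, 0, 0])

```text
time_s: 5.3
tool_pos: [0.5198, 0.1748, 0.0684]
tool_rot: [-180.0, -0.0, 108.0]
force: [0.2, -0.9, 0.2]
grip_width: 0.0869
```

Call:
servo_tool(commands=[0, 0, 0, 0, 0, 0, 0, 0, 0, 0, 0, 0, 0, 0, 0, 0, 0, 0, 0, 0, 0, 0, 0, 0, 0, 0, 0, 0, 0, 0, 0, 0, 0, 0, 0, 0, 0, 0, 0, 0, 0, 0, 0, 0, 0, 0, 0, 0], jaw=20, newtons=30)

```text
time_s: 6.1
tool_pos: [0.5192, 0.1745, 0.0684]
tool_rot: [-179.9, 0.0, 108.0]
force: [-1.7, -0.1, 0.7]
grip_width: 0.0391
```

Call:
servo_tool(commands=[0, 0, 2, 0, 0, 0, 0, 0, 2, 0, 0, 0, 0, 0, 2, 0, 0, 0, 0, 0, 1, 0, 0, 0, 0, 0, 0, 0, 0, 0, 0, 0, 0, 0, 0, 0])

```text
time_s: 6.7
tool_pos: [0.5193, 0.1745, 0.0623]
tool_rot: [-179.9, 0.1, 108.0]
force: [-7.0, -3.0, 11.4]
grip_width: 0.0389
```

Call:
servo_tool(commands=[0, 0, 1, 0, 0, 0, 0, 0, 1, 0, 0, 0, 0, 0, 0, 0, 0, 0])

```text
time_s: 7.0
tool_pos: [0.5194, 0.1745, 0.062]
tool_rot: [-179.9, 0.1, 108.0]
force: [-11.2, -4.1, 22.8]
grip_width: 0.0389
```

Run:
```python
from plan import *
o=monitor.get_obs();p,d=read_camera('side');save('s2',cv2.resize(p[160:330,200:430],(800,591),interpolation=cv2.INTER_CUBIC))
```

```text
(no output)
```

View pics/s2.png

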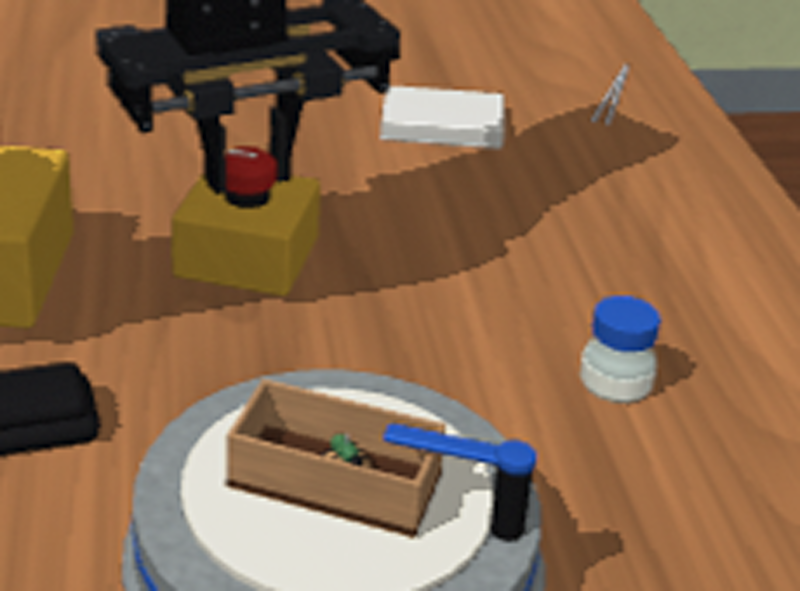

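Call:
servo_tool(commands=[0, 0, -2, 0, 0, 0, 0, 0, 0, 0, 0, 8, 0, 0, 0, 0, 0, 8, 0, 0, 0, 0, 0, 8, 0, 0, 0, 0, 0, 8, 0, 0, 0, 0, 0, 8, 0, 0, 0, 0, 0, 8, 0, 0, 0, 0, 0, 8, 0, 0, 0, 0, 0, 0])

```text
time_s: 7.95
tool_pos: [0.5206, 0.1742, 0.0624]
tool_rot: [179.9, -0.0, 51.8]
force: [-3.1, -2.1, 7.7]
grip_width: 0.039
```

Run:
```python
from plan import *
o=monitor.get_obs();print(o['tool_rot'],o['force'],o['wrist_torque'],o['qpos'])
p,d=read_camera('side');save('s3',cv2.resize(p[160:330,200:430],(800,591),interpolation=cv2.INTER_CUBIC))
```

```text
[ 1.79886703e+02 -9.99671201e-03  5.18393147e+01] [-3.09011821 -2.14056526  7.71404857] [-0.60466221  0.61637594  0.00925239] [ 11.48591724  17.88712573 -37.5141209  106.90628653  12.6765655
  59.29695478 -69.36693442]
```

View pics/s3.png

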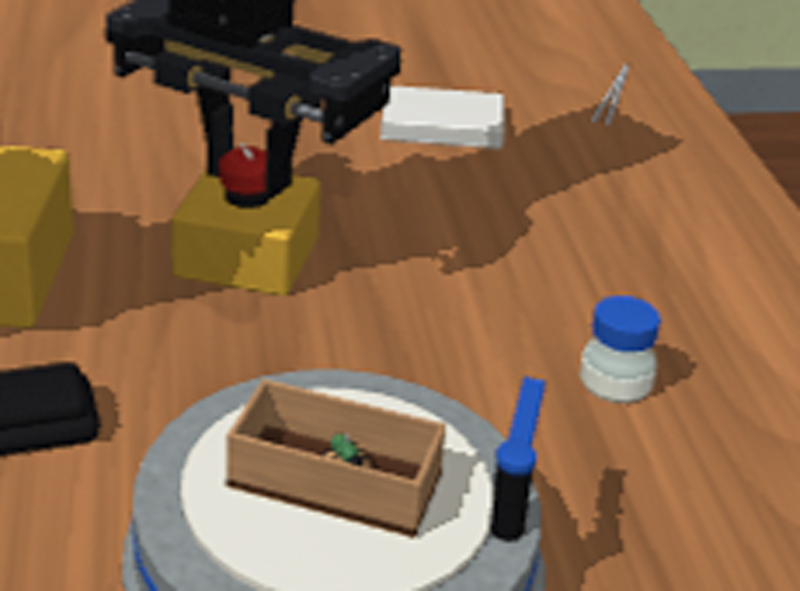

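Call:
servo_tool(commands=[0, 0, 0, 0, 0, 2, 0, 0, 0, 0, 0, 0, 0, 0, 0, 0, 0, 0])

```text
time_s: 8.3
tool_pos: [0.5206, 0.1742, 0.0624]
tool_rot: [179.9, -0.0, 50.1]
force: [-3.1, -2.6, 7.6]
grip_width: 0.0386
```

Call:
servo_tool(commands=[0, 0, 0, 0, 0, 0, 0, 0, 0, 0, 0, 0, 0, 0, 0, 0, 0, 0, 0, 0, 0, 0, 0, 0, 0, 0, 0, 0, 0, 0, 0, 0, 0, 0, 0, 0], jaw=87)

```text
time_s: 8.9
tool_pos: [0.5198, 0.1747, 0.0614]
tool_rot: [-180.0, 0.0, 50.0]
force: [0.6, 0.5, -1.1]
grip_width: 0.079
```

Call:
servo_tool(commands=[0, 0, -15, 0, 0, 0, 0, 0, -25, 0, 0, 0, 0, 0, -30, 0, 0, 0, 0, 0, -30, 0, 0, 0, 0, 0, -30, 0, 0, 0, 0, 0, -30, 0, 0, 0, 0, 0, -10, 0, 0, 0, 0, 0, 0, 0, 0, 0])

```text
time_s: 9.7
tool_pos: [0.5207, 0.1752, 0.2337]
tool_rot: [179.8, -0.2, 50.0]
force: [-0.8, 0.0, -0.5]
grip_width: 0.0871
```

Run:
```python
from plan import *
o=monitor.get_obs();print(o['time_s'],o['tool_pos'],o['tool_rot'],o['qpos'].round(1))
p,d=read_camera('top');save('t4',cv2.resize(p[140:290,210:480],(800,444),interpolation=cv2.INTER_CUBIC));P=pts('top',d)
np.savez('pics/t4.npz',p=p,P=P)
X,Y,Z=P[...,0],P[...,1],P[...,2]
HS=cv2.cvtColor(p,cv2.COLOR_RGB2HSV)
m=(np.hypot(X-.546,Y+.13)<.075)&(Z>.059)&(Z<.094)&~((HS[...,0]>95)&(HS[...,0]<130)&(HS[...,1]>100))
m=cv2.morphologyEx(m.astype(np.uint8),cv2.MORPH_OPEN,np.ones((3,3)))>0
q=P[m];print('tray',cv2.minAreaRect(q[:,:2].astype(np.float32)),len(q))
m2=m&(Z>.084);q=P[m2];print('rim',cv2.minAreaRect(q[:,:2].astype(np.float32)),len(q))
```

```text
9.7 [0.52072336 0.17517692 0.23371807] [ 1.79846615e+02 -1.71039766e-01  5.00287906e+01] [ 14.2   8.4 -39.   95.7   5.5  77.5 -65.6]
tray ((0.5449395179748535, -0.12754741311073303), (0.051253948360681534, 0.10078951716423035), 64.66935729980469) 1556
rim ((0.5449999570846558, -0.12781725823879242), (0.05088178068399429, 0.10039518773555756), 64.81145477294922) 358
```

View pics/t4.png

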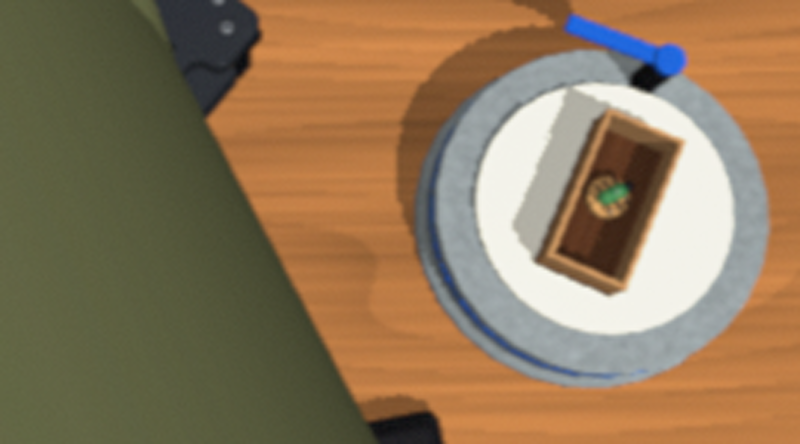

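Run:
```python
from plan import *
plan([((545,-128,200),155,18)])
```

```text
[-12,12,2,0,0,-5.8, -13,10,2,0,0,-5.9, -14,10,1,0,0,-5.8, -15,7,2,0,0,-5.8, -16,6,2,0,0,-5.9, -16,5,2,0,0,-5.8, -17,3,1,0,0,-5.8, -17,1,2,0,0,-5.9, -17,-1,2,0,0,-5.8, -16,-2,2,0,0,-5.8]
[-17,-4,2,0,0,-5.9, -16,-5,1,0,0,-5.8, -15,-8,2,0,0,-5.8, -14,-8,2,0,0,-5.8, -14,-11,2,0,0,-5.9, -12,-11,1,0,0,-5.8, -11,-13,2,0,0,-5.8, -10,-13,2,0,0,-5.9]
end [ 544.9 -127.4  199.9] [1.80e+02 1.00e-01 1.55e+02] max [17.  13.   2.   0.   0.   5.9]
```

Call:
servo_tool(commands=[-12, 12, 2, 0, 0, -5.8, -13, 10, 2, 0, 0, -5.9, -14, 10, 1, 0, 0, -5.8, -15, 7, 2, 0, 0, -5.8, -16, 6, 2, 0, 0, -5.9, -16, 5, 2, 0, 0, -5.8, -17, 3, 1, 0, 0, -5.8, -17, 1, 2, 0, 0, -5.9, -17, -1, 2, 0, 0, -5.8, -16, -2, 2, 0, 0, -5.8])

```text
time_s: 10.75
tool_pos: [0.5322, 0.0059, 0.2113]
tool_rot: [-179.8, -0.1, 108.6]
force: [0.7, 0.6, 0.5]
grip_width: 0.0869
```

Call:
servo_tool(commands=[-17, -4, 2, 0, 0, -5.9, -16, -5, 1, 0, 0, -5.8, -15, -8, 2, 0, 0, -5.8, -14, -8, 2, 0, 0, -5.8, -14, -11, 2, 0, 0, -5.9, -12, -11, 1, 0, 0, -5.8, -11, -13, 2, 0, 0, -5.8, -10, -13, 2, 0, 0, -5.9, 0, 0, 0, 0, 0, 0, 0, 0, 0, 0, 0, 0])

```text
time_s: 11.75
tool_pos: [0.5439, -0.1269, 0.1981]
tool_rot: [180.0, -0.2, 154.9]
force: [0.3, 1.0, -0.6]
grip_width: 0.087
```

Run:
```python
from plan import *
o=monitor.get_obs();print(o['time_s'],o['tool_pos'],o['tool_rot'],o['qpos'].round(1))
p,d=read_camera('wrist');save('w5',p);P=pts('wrist',d,o)
X,Y,Z=P[...,0],P[...,1],P[...,2]
for lo in (.059,.082):
    m=(np.hypot(X-.546,Y+.13)<.075)&(Z>lo)&(Z<.094)
    m=cv2.morphologyEx(m.astype(np.uint8),cv2.MORPH_OPEN,np.ones((3,3)))>0
    q=P[m];print('tray',cv2.minAreaRect(q[:,:2].astype(np.float32)),len(q))
p,d=read_camera('top');P=pts('top',d);X,Y,Z=P[...,0],P[...,1],P[...,2]
m=(np.hypot(X-.519,Y-.173)<.03)&(Z>.072)&(Z<.1)
q=P[m];print('head',len(q),q.max(0));save('t5',cv2.resize(p[180:270,210:290],(711,800)[:2] if 0 else (530,596),interpolation=cv2.INTER_CUBIC))
```

```text
11.75 [ 0.5439116  -0.12685135  0.19807903] [ 1.79977500e+02 -1.70404860e-01  1.54865936e+02] [ 40.4  10.6 -33.5  97.2   6.   74.1  70.6]
tray ((0.546984851360321, -0.12712997198104858), (0.05004780367016792, 0.10049159079790115), 64.58709716796875) 5944
tray ((0.5470297336578369, -0.12713873386383057), (0.05000453069806099, 0.10033490508794785), 64.67601776123047) 1280
head 388 [0.53827816 0.19152459 0.09208552]
```

View pics/w5.png

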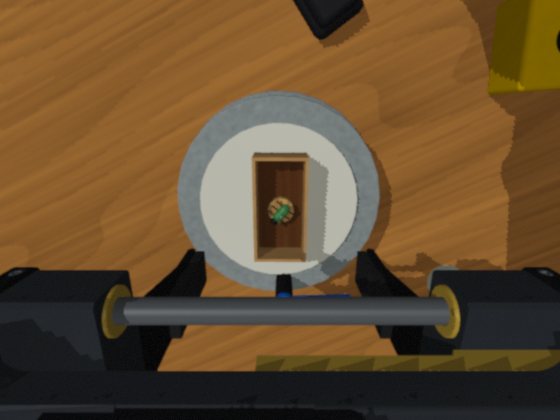

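View pics/t5.png

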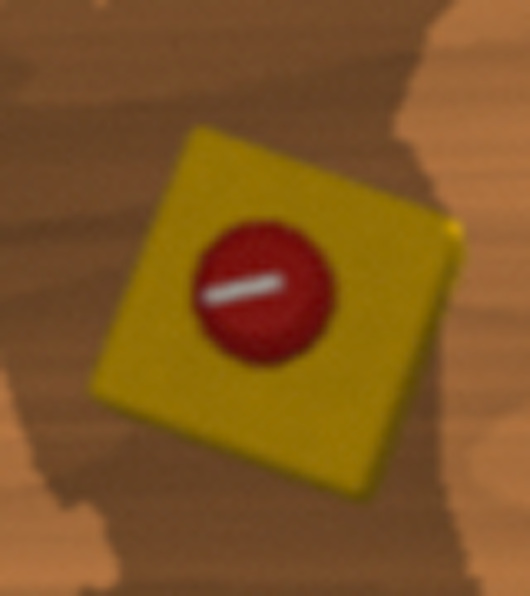

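Run:
```python
from plan import *
plan([((546.3,-127.4,100),154.7,8),((546.3,-127.4,60.5),154.7,6)])
```

```text
[0,0,12,0,0,0, -1,0,13,0,0,0, 0,0,12,0,0,0, 0,0,12,0,0,0.2, 0,0,13,0,0,0, -1,0,12,0,0,0, 0,-1,13,0,0,0, 0,0,12,0,0,0, 0,0,7,0,0,0, 0,0,6,0,0,0]
[0,0,7,0,0,0, 0,0,6,0,0,0, 0,0,7,0,0,0, 0,0,6,0,0,0]
end [ 545.7 -127.5   60.9] [ 1.800e+02 -1.000e-01  1.548e+02] max [ 1.   1.  13.   0.   0.   0.2]
```

Call:
servo_tool(commands=[0, 0, 12, 0, 0, 0, -1, 0, 13, 0, 0, 0, 0, 0, 12, 0, 0, 0, 0, 0, 12, 0, 0, 0, 0, 0, 13, 0, 0, 0, -1, 0, 12, 0, 0, 0, 0, 0, 13, 0, 0, 0, 0, 0, 12, 0, 0, 0, 0, 0, 7, 0, 0, 0, 0, 0, 6, 0, 0, 0])

```text
time_s: 12.85
tool_pos: [0.5465, -0.1283, 0.0868]
tool_rot: [-180.0, -0.0, 155.0]
force: [0.5, 0.6, 0.5]
grip_width: 0.0869
```

Call:
servo_tool(commands=[0, 0, 7, 0, 0, 0, 0, 0, 6, 0, 0, 0, 0, 0, 7, 0, 0, 0, 0, 0, 5, 0, 0, 0, 0, 0, 0, 0, 0, 0, 0, 0, 0, 0, 0, 0])

```text
time_s: 13.45
tool_pos: [0.5467, -0.1283, 0.0626]
tool_rot: [180.0, 0.0, 155.0]
force: [0.0, -0.7, -0.3]
grip_width: 0.0866
```

Now close in gentle stages.

Call:
servo_tool(commands=[0, 0, 1, 0, 0, 0, 0, 0, 0, 0, 0, 0, 0, 0, 0, 0, 0, 0, 0, 0, 0, 0, 0, 0, 0, 0, 0, 0, 0, 0], jaw=56, newtons=20)

```text
time_s: 13.95
tool_pos: [0.5466, -0.1284, 0.0616]
tool_rot: [-180.0, 0.0, 155.0]
force: [0.0, -0.3, 0.1]
grip_width: 0.0586
```

Call:
servo_tool(commands=[0, 0, 0, 0, 0, 0, 0, 0, 0, 0, 0, 0, 0, 0, 0, 0, 0, 0, 0, 0, 0, 0, 0, 0, 0, 0, 0, 0, 0, 0, 0, 0, 0, 0, 0, 0], jaw=40, newtons=20)

```text
time_s: 14.55
tool_pos: [0.5466, -0.1284, 0.0615]
tool_rot: [-180.0, -0.0, 155.0]
force: [0.1, -0.7, 0.3]
grip_width: 0.0497
```

Call:
servo_tool(commands=[0, 0, 0, 0, 0, 0, 0, 0, 0, 0, 0, 0, 0, 0, 0, 0, 0, 0])

```text
time_s: 14.85
tool_pos: [0.5466, -0.1284, 0.0616]
tool_rot: [-180.0, 0.0, 155.0]
force: [-0.6, 0.2, 0.5]
grip_width: 0.05
```

Run:
```python
from plan import *
p,d=read_camera('side');save('s6',cv2.resize(p[200:390,180:430],(800,608-8),interpolation=cv2.INTER_CUBIC))
```

```text
(no output)
```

View pics/s6.png

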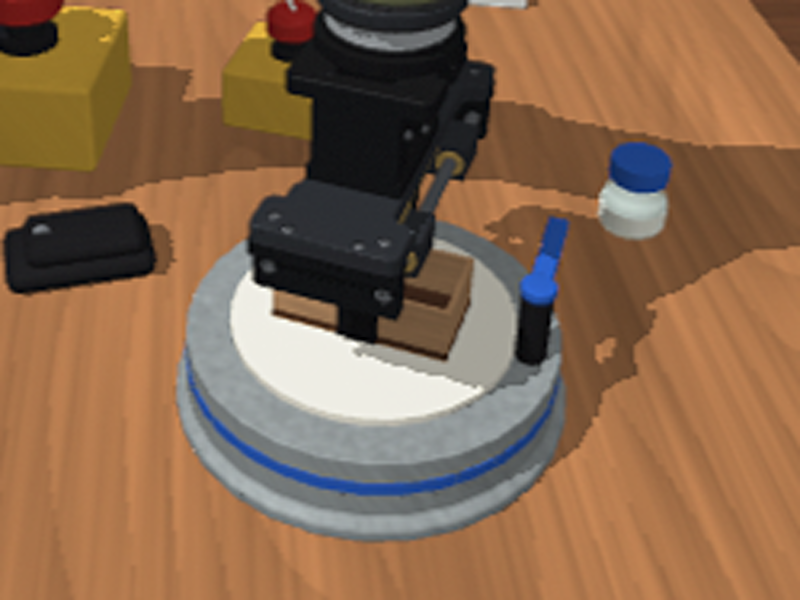

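The fingers hold the tray at mid-length, around pixel (360,320), and the clip is clear. I'll lift smoothly.

Call:
servo_tool(commands=[0, 0, -1, 0, 0, 0, 0, 0, -2, 0, 0, 0, 0, 0, -3, 0, 0, 0, 0, 0, -4, 0, 0, 0, 0, 0, -5, 0, 0, 0, 0, 0, -5, 0, 0, 0, 0, 0, -4, 0, 0, 0, 0, 0, -3, 0, 0, 0, 0, 0, -2, 0, 0, 0, 0, 0, -1, 0, 0, 0])

```text
time_s: 15.9
tool_pos: [0.5466, -0.1284, 0.0917]
tool_rot: [-180.0, 0.0, 155.0]
force: [0.1, -0.7, -1.6]
grip_width: 0.0497
```

Run:
```python
from plan import *
p,d=read_camera('side');save('s7',cv2.resize(p[200:390,180:430],(800,608-8),interpolation=cv2.INTER_CUBIC))
```

```text
(no output)
```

View pics/s7.png

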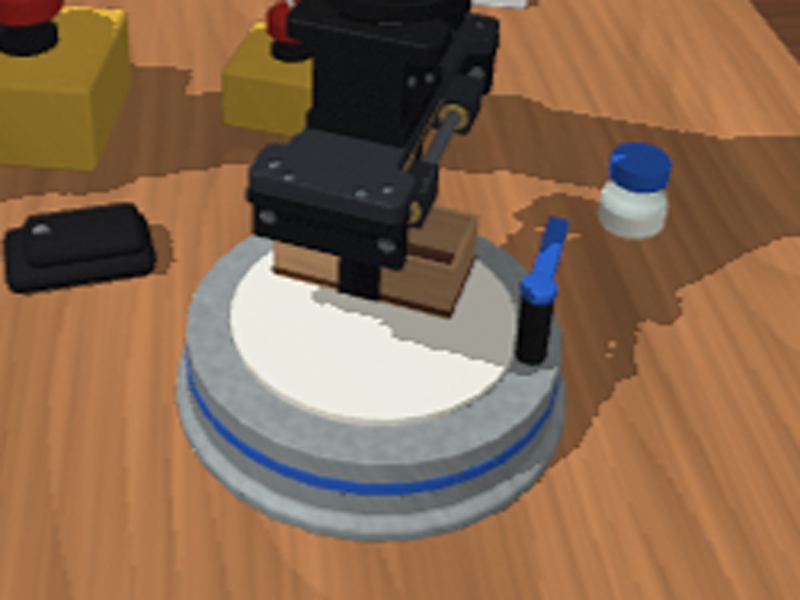

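Call:
servo_tool(commands=[0, 0, -2, 0, 0, 0, 0, 0, -4, 0, 0, 0, 0, 0, -6, 0, 0, 0, 0, 0, -7, 0, 0, 0, 0, 0, -8, 0, 0, 0, 0, 0, -8, 0, 0, 0, 0, 0, -8, 0, 0, 0, 0, 0, -8, 0, 0, 0, 0, 0, -8, 0, 0, 0, 0, 0, -8, 0, 0, 0])

```text
time_s: 16.95
tool_pos: [0.5466, -0.1284, 0.1592]
tool_rot: [-180.0, 0.0, 155.0]
force: [0.1, 0.4, -0.4]
grip_width: 0.05
```

Call:
servo_tool(commands=[0, 0, -8, 0, 0, 0, 0, 0, -8, 0, 0, 0, 0, 0, -7, 0, 0, 0, 0, 0, -5, 0, 0, 0, 0, 0, -3, 0, 0, 0, 0, 0, -2, 0, 0, 0, 0, 0, -1, 0, 0, 0, 0, 0, 0, 0, 0, 0, 0, 0, 0, 0, 0, 0, 0, 0, 0, 0, 0, 0])

```text
time_s: 17.95
tool_pos: [0.5464, -0.1283, 0.1923]
tool_rot: [-180.0, -0.0, 155.0]
force: [0.3, -0.3, -0.7]
grip_width: 0.0499
```

Run:
```python
from plan import *
o=monitor.get_obs();print(o['time_s'],o['tool_pos'],o['force'],o['joint_velocities'].round(2))
p,d=read_camera('side');save('s8',cv2.resize(p[150:390,150:470],(800,600),interpolation=cv2.INTER_CUBIC))
P=pts('side',d);X,Y,Z=P[...,0],P[...,1],P[...,2]
hsv=cv2.cvtColor(p,cv2.COLOR_RGB2HSV)
m=(np.hypot(X-.547,Y+.128)<.07)&(Z>.12)&(Z<.235)&(hsv[...,1]>60);q=P[m];print('tray z range',len(q),np.percentile(q[:,2],[1,50,99]).round(4))
o=monitor.get_obs();p,d=read_camera('wrist');save('w8',p);P=pts('wrist',d,o);X,Y,Z=P[...,0],P[...,1],P[...,2]
m=(np.hypot(X-.547,Y+.128)<.07)&(Z>.212)&(Z<.235);q=P[m]
print('rim',len(q),q.min(0),q.max(0))
for l in ['mouse_mid','pin_jar_mid','foam_block_mid']:
  p2,d2=read_camera('side');r=look_for('side',l);print(l,r[:1])
```

```text
17.95 [ 0.54643087 -0.12831168  0.19225015] [ 0.27946881 -0.26741531 -0.66894419] [ 0.03 -0.08 -0.03 -0.23  0.03  0.02  0.  ]
tray z range 1436 [0.1866 0.2055 0.2214]
rim 4957 [ 0.49104519 -0.16611812  0.21200001] [ 0.5957874  -0.08298113  0.23499827]
mouse_mid [{'box': [179.1, 262.3, 48.6, 27.8], 'conf': 0.84}]
pin_jar_mid [{'box': [368.3, 244.2, 20.9, 32.4], 'conf': 0.93}]
foam_block_mid [{'box': [321.4, 188.7, 21.1, 14.6], 'conf': 0.51}]
```

View pics/s8.png

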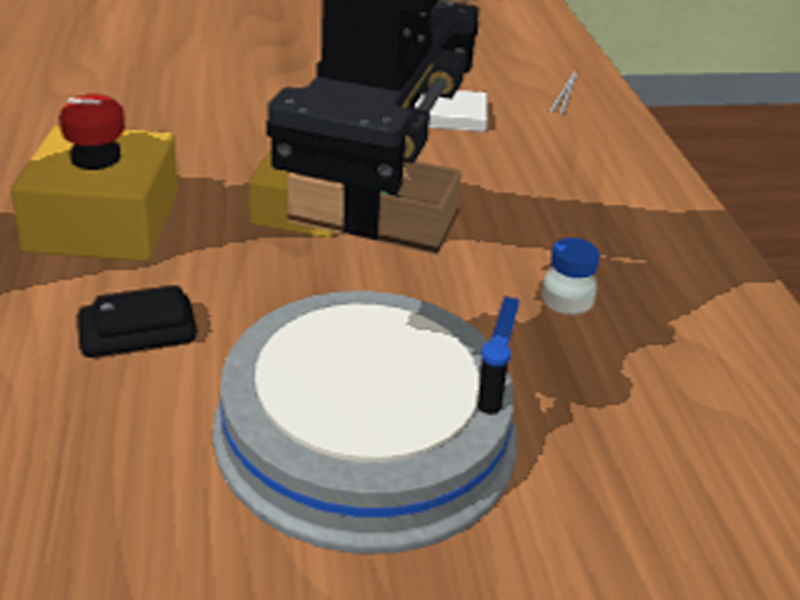

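View pics/w8.png

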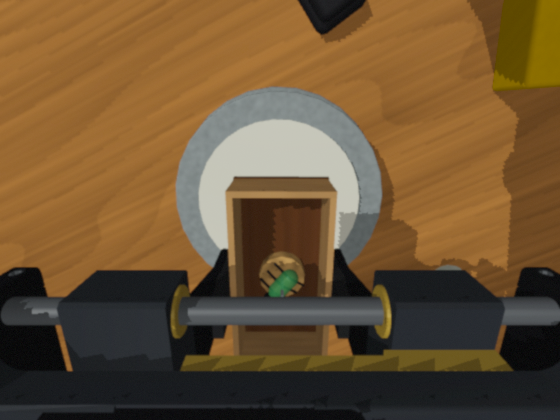

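Call:
servo_tool(commands=[0, 0, 0, 0, 0, 0, 0, 0, 0, 0, 0, 0])

```text
time_s: 18.55
tool_pos: [0.5466, -0.1284, 0.1926]
tool_rot: [-180.0, 0.0, 155.0]
force: [-0.2, -0.5, -1.2]
grip_width: 0.05
```

Run:
```python
from h import *
print(env.sign_off())
```

```text
the job is handed in; nothing more can be done
None
```

I handed the job in with the arm holding the tray still over the stage; it reports no verdict, so the result below rests on my own checks.

- **Stop:** I gripped the smaller red stop and pushed it down about 6 mm, to its hard stop. I then twisted it clockwise by about 58°, to its end stop. The pictures showed the head turned and the blue clip swung clear of the tray.
- **Tray:** I gripped it by its long sides (opening 50 mm, 20 N) and lifted it straight up. In the last pictures its underside is about 13 cm above the stage. It looks level and the beetle stands upright, both judged by eye rather than measured.
- **Bystanders:** The mouse and the pin jar were found where they were at the start. The gripper partly hides the foam block in the last side picture. Its detection box came out narrower (21 pixels instead of 37, confidence 0.51), but the part that shows looks unmoved.

The run took about 18.6 s of the 58 s allowed, and no check failed.

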